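# Fit the terracotta shelf on the display stand

## Task

Slide the terracotta shelf tile along the groove of the white wooden plinth, out over the plinth's open front end, until it overhangs enough to be pinched by its sides, without letting it tip or fall. Then lift it by the overhang, thread its hole over the post of the display stand, lower it gently (do not drop it) until it lies flat on the brass collar, and let go. Leave the vials, jar, plaster houses and loose shard where they stand.

Things in the scene. Friction and masses are not known exactly. Their poses are not given: they have to be found in the camera images.
- tile: Terracotta shelf tile, 150 (x) by 54 (y) by 12 mm thick, 0.15 to 0.31 kg, a round through hole 23 mm across in its middle. Origin: centre of its underside, on the hole's axis. It starts in the plinth's groove, its top flush with the shoulders, so its sides cannot be gripped there; front end 1 to 12 mm back from the plinth's front edge. Tips off if it overhangs by nearly 75 mm.
- plinth: Fixed wooden plinth, white with a grey groove, 222 (x) by 120 (y) by 60 mm high. A groove 58 mm wide and 12 mm deep (floor 48 mm above the table) runs along x in the middle of its top, open at the front end (-x, 111 mm from the origin, roughly facing the robot), closed at the rear. Origin: centre of the underside.
- groove_end (a point): Centre of the groove's floor at its closed rear end, on the inner face of the 12 mm thick end wall: 99 mm along the plinth's x from its origin, 48 mm above the table. From here forwards to the tile's rear end the groove is empty for 48 to 59 mm at the start: room for closed fingertips to push the tile's rear end towards the open front.
- stand: Fixed display stand: wooden foot 100 (x) by 170 (y) by 16 mm thick, in its middle a column 24 mm across, a round brass collar 60 mm across (top 105 mm above the table) and above it a steel post 16 mm across and 40 mm high, its last 8 mm tapering to 8 mm across. Origin: centre of the underside, on the post's axis.
- stand_seat (a point): Centre of the collar's top face, 105 mm above the table, where the tile's underside must come to lie; the post rises 40 mm above it. z axis up.
- vial_green: small green glass vial with a cork, 28 mm wide, 50 mm tall, standing on the foot of the stand; origin at the centre of its underside. A bystander, to be left alone
- vial_blue: small blue vial with a cork, 28 mm wide, 50 mm tall, standing on the foot of the stand; origin at the centre of its underside. A bystander, to be left alone
- vial_amber: amber glass vial with a black cap, 36 mm wide, 70 mm tall, standing behind the closed rear end of the plinth; origin at the centre of its underside. A bystander, to be left alone
- jar: clear jar with a cork lid, 60 mm wide, 85 mm tall; origin at the centre of its underside. A bystander, to be left alone
- house_a: white plaster house with a red roof, 55 x 85 mm, 91 mm tall; origin at the centre of its underside. A bystander, to be left alone
- house_b: smaller white plaster house with a red roof, 55 x 70 mm, 78 mm tall; origin at the centre of its underside. A bystander, to be left alone
- shard: loose flat piece of roof tile lying on the table, about 120 x 60 x 14 mm, no hole; origin under the middle of its larger part. A bystander, to be left alone
Not all that is in view belongs to the job. Leave any grey look-alike of the tile alone. Of the things shaped like the stand, the wooden one is meant.

How it is judged:
By the outcome, as a careful person would: the job done as asked, in the order asked, and still so for the second after the job is handed in, with the robot touching nothing.
It also fails if it takes over 61 s, if anything falls off the work surface, if the arm or the gripper's body presses on something with over 40 N, if the wrist force passes 120 N, or if a joint passes its speed limit or range.

## Robot

A 7-joint arm with a two-finger parallel gripper is mounted at the origin on the work surface. World frame = base frame: x ahead of the robot, y to its left, z up, the work surface at z = 0. Lengths are in m, angles in degrees, forces in N, time in s.
With the tool pointing down it reaches from about 0.425 to 0.875 m from the base axis. Payload 4.7 kg.
Tool frame: the origin (TCP) lies midway between the tips of the shut fingers; the grasp point (between the pads) lies env.grip_point_offset behind it (env.grip_point_offset is the distance from the TCP to the grasp point, in m); z points along the fingers, y is the line along which they close (so a half turn about z gives the same grasp; the last joint's range is limited). The gripper opens to 87 mm and grips with 3 to 60 N. Pads are 19 mm wide; open, the fingers measure 117 mm over their backs; the gripper's body (75 mm by 190 mm) begins 51 mm behind the grasp point.
Start: joints at [78.043, 18.392, -4.016, 83.108, 1.295, 78.541, -3.26], TCP at [0.144, -0.634, 0.223] pointing down, gripper open.
Joint ranges: [-163.93, 163.93], [-17.29, 119.83], [-79.2, 71.16], [3.27, 140.29], [-89.18, 269.18], [5.43, 117.66], [-154.24, 154.24]. Speed limits (degrees/s): [147.25, 147.25, 180, 180, 180, 180, 180].

## Interface

Orientations are given as [roll, pitch, yaw] about the fixed x, y, z axes, in that order (R = Rz(yaw) Ry(pitch) Rx(roll)).
In Python, from cell import env gives the robot as it stands.
- The arm moves only by the shell command python3 -m creep 'ROWS' [FORCE]. ROWS is a JSON object of lists of equal length, an entry for each row: "translation": the shift along the tool's x, y, z in units of 0.08 m (1.0 is 0.08 m), a list of three; "turn": the turn, a rotation vector about the tool's x, y, z in units of 180 degrees (1.0 is 180 degrees), a list of three; "grip": the opening, from 0 (shut) to 1 (fully open). In form: {"translation": [[x, y, z], ...], "turn": [[ax, ay, az], ...], "grip": [grip, ...]}. A call has 1 to 5 rows; each row shifts and turns the commanded pose from where the row before left it, along the tool's axes as they then stand; what a row does not reach is not made up. A row lasts 1/8 s, in which the tool goes at most 62.5 mm and 10.7 degrees, less where a joint would pass 70% of its speed; a pose out of reach is approached as far as the arm can. A call with a number of a shift or a turn outside -1 to 1 is refused whole. A call with a gripper value outside its range is refused whole. The fingers move at their own pace and stop on an object; FORCE is the grip in N (left out, the last holds). Time passes only in rows, so rows that do not move let the fingers close. It gives the time, the measured TCP pose, the force, the opening and the grip force at its end, in the units of the state.
- env.get_obs(): the state, without advancing time (a new reading comes with each control period).
- env.read_camera(name): name is "scene" or "top" or "wrist"; returns a dict with "frame" (480x640x3 uint8, red, green, blue), "z_map" (480x640 float32, m along the optical axis (not along the pixel's ray), 0 where there is no reading), "K" (3x3 intrinsics, pixels), "D" ([k1, k2, p1, p2, k3] as OpenCV has them; the pictures are not rectified), "rvec" (rotation vector, rad) and "tvec" (3), from world to camera coordinates, as OpenCV has them. Camera axes: x right, y down, z forward; pixel columns grow to the right and rows downward; lengths in m; the calibration is good to about 2 mm. A picture is of the moment at which its call begins.
- env.sign_off(): hands the job in; it is judged then, once.
The state is a dict: "time_s": time; "qpos": joint angles; "joint_velocities": joint speeds; "effort": joint torques, N m; "tool_pos": TCP position; "tool_rot": TCP orientation; "force": force on the tool from outside, world axes, zero at the start; "wrist_torque": the same for the moment, N m; "grip_width": finger opening in m; "grasp_force": force on a finger pad.
Only numpy, scipy, OpenCV 4.12 (cv2) and the standard library are available. Lean on these libraries where they do the work, as an engineer would, in place of code of your own. Each camera call takes 0.05 s, during which the arm holds its last target. There are 200 camera calls.

## Working session

There is one attempt and no reset: what is moved stays moved. The work goes in short steps, Python scripts to look and compute and a shell command to move; the robot and the scene stay as the last step left them, time stands still between calls to the robot, and variables do not carry over. Pictures are saved under pics/ and viewed, at most 11 in all, crops included, and the job is handed in when it is done.

```bash
mkdir -p pics; ls; cat > h.py <<'E'
import numpy as np, cv2
from cell import env
def cam(n, save=None):
    c=env.read_camera(n)
    if save: cv2.imwrite(save, c["frame"][:,:,::-1])
    return c
def pt(c,u,v,z=None):
    """pixel -> world; on plane z, or by depth if z is None"""
    K=np.array(c["K"]);D=np.array(c["D"],float);R=cv2.Rodrigues(np.array(c["rvec"],float))[0];t=np.array(c["tvec"],float).ravel()
    d=cv2.undistortPoints(np.array([[[u,v]]],float),K,D)[0,0]; ray=np.array([d[0],d[1],1.])
    o=-R.T@t; r=R.T@ray
    s=c["z_map"][int(round(v)),int(round(u))] if z is None else (z-o[2])/r[2]
    return o+s*r
E
python3 - <<'E'
from h import *
for n in("scene","top"):
    c=cam(n,f"pics/{n}0.png"); R=cv2.Rodrigues(np.array(c["rvec"],float))[0]; print(n,-R.T@np.array(c["tvec"]).ravel())
o=env.get_obs(); print(o["tool_pos"],o["tool_rot"],o["time_s"],env.grip_point_offset)
E
```

```text
pics
scene [1.45784725 0.03774695 0.97358145]
top [ 0.25647369 -0.00147239  1.3600718 ]
[ 0.14346121 -0.63348702  0.2215776 ] [-1.79904790e+02  7.15391597e-03  1.27664694e+01] 0.1 0.0187
```

View pics/scene0.png

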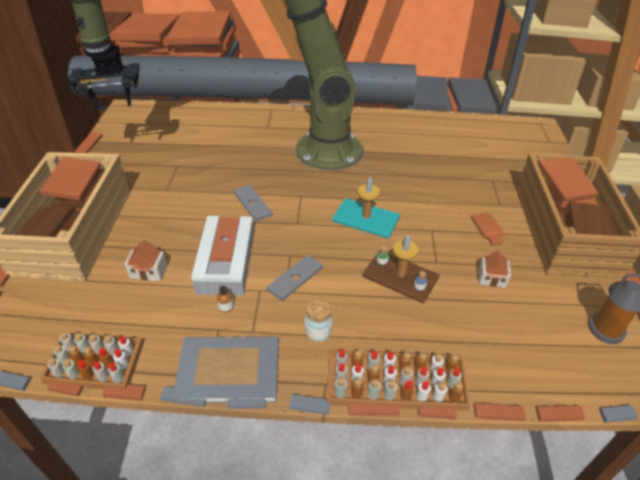

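View pics/top0.png

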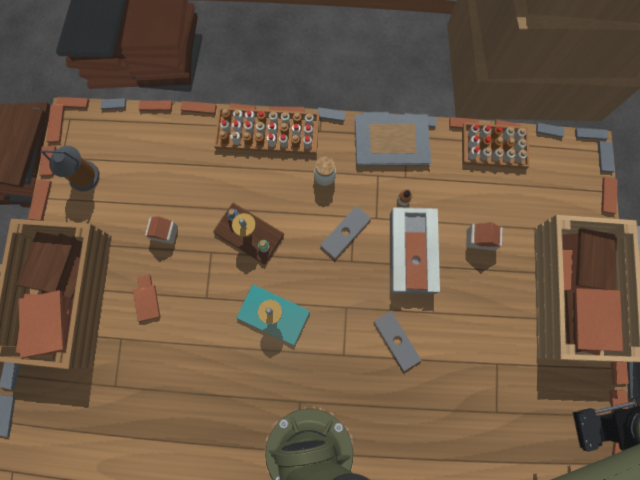

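The terracotta tile sits in the white plinth: top view (416,260), scene view (225,240). The look-alikes are two grey tiles at top (345,233) and (397,340). Of the stands, the wooden-footed one at top (248,235) fits the description. The one at (272,315) is teal, so it isn't meant. I'll measure next and confirm in one crop.

```bash
cat > m.py <<'E'
from h import *
def comps(mask,box,minA=60):
    m=np.zeros_like(mask); x0,y0,x1,y1=box; m[y0:y1,x0:x1]=mask[y0:y1,x0:x1]
    cs,_=cv2.findContours(m,cv2.RETR_EXTERNAL,cv2.CHAIN_APPROX_NONE)
    return [c for c in cs if cv2.contourArea(c)>minA]
def rect(c,contour,z):
    P=np.array([pt(c,*p[0],z)[:2] for p in contour]).astype(np.float32)*1000
    r=cv2.minAreaRect(P); return np.round(r[0],1),np.round(r[1],1),round(r[2],2)
E
python3 - <<'E'
from m import *
c=cam("top"); f=c["frame"]; hsv=cv2.cvtColor(f,cv2.COLOR_RGB2HSV)
red=cv2.inRange(hsv,(0,110,90),(14,255,255)); white=cv2.inRange(hsv,(0,0,185),(179,50,255))
brass=cv2.inRange(hsv,(15,130,150),(28,255,255))
for k in comps(red,(385,200,445,300)): print("tile",rect(c,k,.06))
w=np.vstack(comps(white,(380,195,450,305),20)); print("plinth",rect(c,cv2.convexHull(w),.06))
for k in comps(brass,(210,200,290,270),40):
    e=cv2.fitEllipse(k); print("collar px",e,pt(c,*e[0],.105))
# height map points: post
zm=c["z_map"]
pts=[(u,v,pt(c,u,v)) for v in range(205,250) for u in range(225,270)]
hi=[(u,v,np.round(p,3)) for u,v,p in pts if p[2]>.115]; print("post",len(hi),np.mean([h[2] for h in hi],0), max(h[2][2] for h in hi))
col=[p for u,v,p in pts if .098<p[2]<.112]; print("collar depth",len(col),np.mean(col,0),np.min(col,0),np.max(col,0))
a=cv2.resize(f[190:300,210:290],None,fx=5,fy=5,interpolation=cv2.INTER_CUBIC); b=cv2.resize(f[190:300,375:455],None,fx=5,fy=5,interpolation=cv2.INTER_CUBIC)
cv2.imwrite("pics/crop.png",np.hstack([a,b])[:,:,::-1])
E
```

```text
tile (array([ 504.9, -245. ]), array([146.4,  51.4]), 2.47)
plinth (array([ 536.7, -245.1]), array([217.4, 115.9]), 1.77)
collar px ((243.50942993164062, 223.93539428710938), (18.7316951751709, 21.423677444458008), 70.6216049194336) [0.56200438 0.2043826  0.105     ]
post 59 [0.49327119 0.15850847 0.40611864] 1.36
collar depth 373 [0.56079611 0.20462059 0.10516976] [0.53243204 0.17459778 0.09825545] [0.59146841 0.2343574  0.11177063]
```

View pics/crop.png

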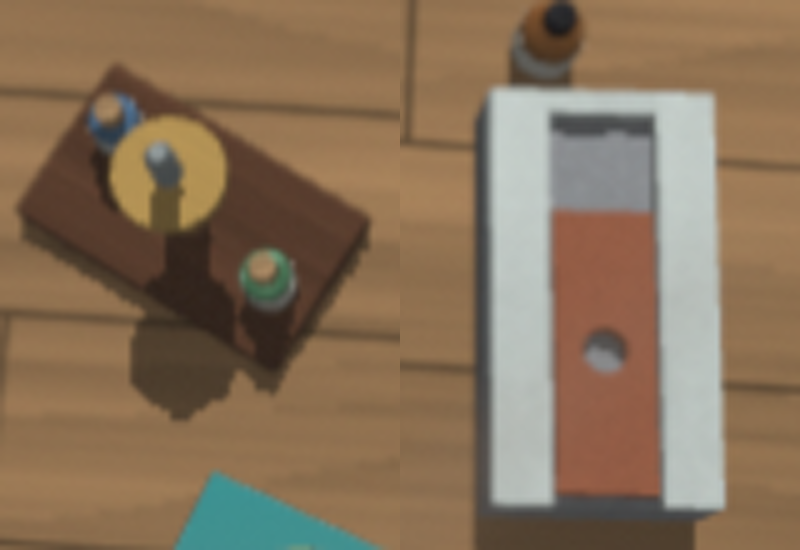

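The crop shows the wooden foot with its brass collar and post at crop (165,165), and the terracotta tile with its hole at (605,350) in the white plinth. The gap behind the tile is visible at (600,170). Now the approach: turn the tool to about 2.1° yaw while shutting the fingers, then move behind the tile.

```bash
cat > go.py <<'E'
import sys
from h import *
from scipy.spatial.transform import Rotation as Ro
def go(x,y,z,yaw):
    """print turn (tool rotvec/180deg) to a level tool at yaw, then shift in that tool frame in units of 0.08"""
    o=env.get_obs(); R0=Ro.from_euler("xyz",o["tool_rot"],degrees=True); R1=Ro.from_euler("xyz",[180,0,yaw],degrees=True)
    print("turn",np.round((R0.inv()*R1).as_rotvec(degrees=True)/180,4),"shift",np.round(R1.inv().apply(np.array([x,y,z])-o["tool_pos"])/.08,3), "F",np.round(o["force"],1))
go(*map(float,sys.argv[1:5]))
E
python3 -m creep '{"translation":[[0,0,0]],"turn":[[0,0,0.058]],"grip":[0]}' 20; python3 go.py 0.611 -0.2425 0.18 2.1
```

```text
time_s: 0.28
tool_pos: [0.1435, -0.6337, 0.222]
tool_rot: [-179.9, 0.0, 2.1]
force: [0.2, -0.3, -0.0]
grip_width: 0.0825
grasp_force: 0.0
turn [-0.0003  0.     -0.0002] shift [ 6.019 -4.672  0.525] F [ 0.2 -0.3 -0. ]
```

```bash
for i in 1 2; do :; done; python3 -m creep '{"translation":[[0.55,-0.42,0],[0.55,-0.42,0],[0.55,-0.42,0],[0.55,-0.42,0],[0.55,-0.42,0]],"turn":[[0,0,0],[0,0,0],[0,0,0],[0,0,0],[0,0,0]],"grip":[0,0,0,0,0]}' | tail -6; python3 -m creep '{"translation":[[0.55,-0.42,0],[0.55,-0.42,0],[0.55,-0.42,0],[0.55,-0.42,0],[0.55,-0.42,0]],"turn":[[0,0,0],[0,0,0],[0,0,0],[0,0,0],[0,0,0]],"grip":[0,0,0,0,0]}'; python3 go.py 0.611 -0.2425 0.18 2.1
```

```text
time_s: 0.9
tool_pos: [0.3577, -0.4557, 0.2224]
tool_rot: [180.0, 0.0, 2.3]
force: [0.7, -0.7, 0.3]
grip_width: 0.0349
grasp_force: 0.0
time_s: 1.52
tool_pos: [0.5706, -0.2793, 0.2223]
tool_rot: [180.0, 0.0, 2.3]
force: [0.1, -0.8, -0.5]
grip_width: 0.0008
grasp_force: 0.0
turn [0.0001 0.0001 0.0011] shift [ 0.522 -0.441  0.529] F [ 0.1 -0.8 -0.5]
```

```bash
python3 -m creep '{"translation":[[0.52,-0.44,0],[0,0,0]],"turn":[[0,0,0],[0,0,0]],"grip":[0,0]}'; python3 - <<'E'
from h import *
c=cam("wrist","pics/w1.png"); R=cv2.Rodrigues(np.array(c["rvec"],float))[0]; print(-R.T@np.array(c["tvec"]).ravel(), R[2])
E
```

```text
time_s: 1.78
tool_pos: [0.6129, -0.2368, 0.2217]
tool_rot: [-179.8, -0.1, 2.9]
force: [-0.6, -0.2, -0.4]
grip_width: 0.0008
grasp_force: 0.0
[ 0.69168553 -0.23388081  0.38412615] [-0.28483015 -0.01035322 -0.95852209]
```

View pics/w1.png

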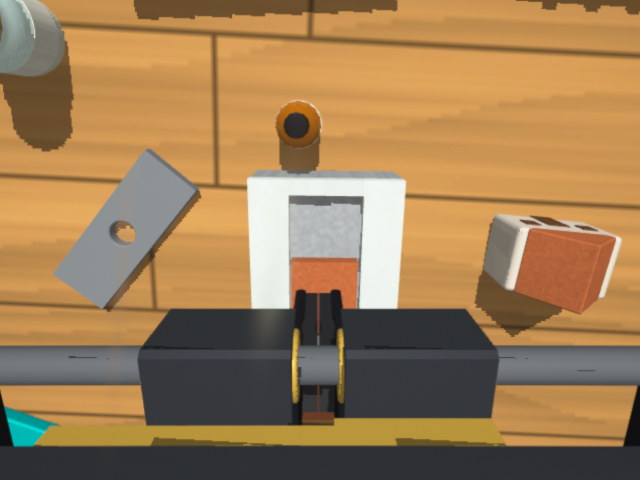

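The wrist view shows the tile's rear edge at row ~258 (u 292–357), the groove's end wall top at row ~196, and the groove sides at u≈289 and 362.

```bash
python3 - <<'E'
from h import *
c=cam("wrist")
for n,u,v,z in[("tile rear L",292,258,.06),("tile rear R",357,258,.06),("end wall L",289,196,.06),("end wall R",362,196,.06),("groove L lo",289.5,250,.06),("groove R lo",362,250,.06),("plinth rear L",249,179,.06),("plinth rear R",404,181,.06)]: print(n,np.round(pt(c,u,v,z),4))
E
python3 go.py 0.609 -0.2425 0.1 2.1
```

```text
tile rear L [ 0.5808 -0.2213  0.06  ]
tile rear R [ 0.5832 -0.2732  0.06  ]
end wall L [ 0.6307 -0.2176  0.06  ]
end wall R [ 0.6333 -0.2734  0.06  ]
groove L lo [ 0.5874 -0.2191  0.06  ]
groove R lo [ 0.5901 -0.2766  0.06  ]
plinth rear L [ 0.6423 -0.187   0.06  ]
plinth rear R [ 0.6462 -0.3043  0.06  ]
turn [-0.      0.0004  0.0017] shift [-0.008 -0.007  1.523] F [-0.1 -0.6 -0.1]
```

```bash
python3 -m creep '{"translation":[[-0.03,0.02,0.6],[0,0,0.6],[0,0,0.4],[0,0,0]],"turn":[[0,0,0],[0,0,0],[0,0,0],[0,0,0]],"grip":[0,0,0,0]}'; python3 go.py 0.607 -0.2445 0.0525 2.1
```

```text
time_s: 2.38
tool_pos: [0.6038, -0.2468, 0.0915]
tool_rot: [-179.9, 0.4, 2.2]
force: [-0.0, -0.2, -0.2]
grip_width: 0.0011
grasp_force: 0.0
turn [-0.0005  0.0021  0.0003] shift [ 0.041 -0.028  0.487] F [-0.  -0.2 -0.2]
```

```bash
python3 -m creep '{"translation":[[0.03,-0.03,0.2],[0.01,0,0.2],[0,0,0.09],[0,0,0]],"turn":[[0,0.002,0],[0,0,0],[0,0,0],[0,0,0]],"grip":[0,0,0,0]}'; python3 go.py 0.59 -0.2445 0.0525 2.1
```

```text
time_s: 2.88
tool_pos: [0.6103, -0.2425, 0.0547]
tool_rot: [-180.0, -0.3, 2.3]
force: [0.3, 0.2, 0.2]
grip_width: 0.0002
grasp_force: 0.0
turn [-0.0001 -0.0017  0.0013] shift [-0.254  0.015  0.028] F [0.3 0.2 0.2]
```

```bash
python3 -m creep '{"translation":[[-0.1,0,0.02],[-0.08,0,0.01],[-0.06,0,0],[-0.06,0,0],[-0.06,0,0]],"turn":[[0,0,0],[0,0,0],[0,0,0],[0,0,0],[0,0,0]],"grip":[0,0,0,0,0]}'; python3 -m creep '{"translation":[[-0.06,0,0],[-0.06,0,0],[-0.06,0,0],[-0.06,0,0],[0,0,0]],"turn":[[0,0,0],[0,0,0],[0,0,0],[0,0,0],[0,0,0]],"grip":[0,0,0,0,0]}'
```

```text
time_s: 3.5
tool_pos: [0.582, -0.2439, 0.0531]
tool_rot: [180.0, -0.4, 2.3]
force: [0.2, -0.2, -0.2]
grip_width: 0.0002
grasp_force: 0.5
time_s: 4.12
tool_pos: [0.5618, -0.2448, 0.0524]
tool_rot: [180.0, -0.3, 2.3]
force: [-0.2, -0.3, 0.6]
grip_width: 0.0004
grasp_force: 0.0
```

```bash
cat > tile.py <<'E'
from m import *
c=cam("top","pics/top1.png"); f=c["frame"]; hsv=cv2.cvtColor(f,cv2.COLOR_RGB2HSV)
red=cv2.inRange(hsv,(0,110,90),(14,255,255)); white=cv2.inRange(hsv,(0,0,185),(179,50,255))
def front(mask,box,z):
    ks=np.vstack(comps(mask,box,20)); P=np.array([pt(c,*p[0],z)[:2] for p in ks]); return P
T=front(red,(385,200,445,340),.06); W=front(white,(380,195,450,305),.06)
print("tile xmin",np.percentile(T[:,0],[0,5]),"y",T[:,1].min(),T[:,1].max(),"plinth front",np.percentile(W[:,0],[0,3]),"rear",W[:,0].max())
E
python3 tile.py; python3 go.py 0.53 -0.245 0.0525 2.1
```

```text
turn [-0.     -0.0016  0.0012] shift [-0.398 -0.011 -0.002] F [-0.5  0.4 -0.3]Traceback (most recent call last):
  File "tile.py", line 6, in <module>
    T=front(red,(385,200,445,340),.06); W=front(white,(380,195,450,305),.06)
  File "tile.py", line 5, in front
    ks=np.vstack(comps(mask,box,20)); P=np.array([pt(c,*p[0],z)[:2] for p in ks]); return P
    return _nx.concatenate(arrs, 0, dtype=dtype, casting=casting)
           ~~~~~~~~~~~~~~~^^^^^^^^^^^^^^^^^^^^^^^^^^^^^^^^^^^^^^^
ValueError: need at least one array to concatenate
```

```bash
python3 - <<'E'
from h import *
c=cam("scene"); cv2.imwrite("pics/s1.png",cv2.resize(c["frame"][170:320,140:340],None,fx=4,fy=4,interpolation=cv2.INTER_CUBIC)[:,:,::-1])
E
```

```text
(no output)
```

View pics/s1.png

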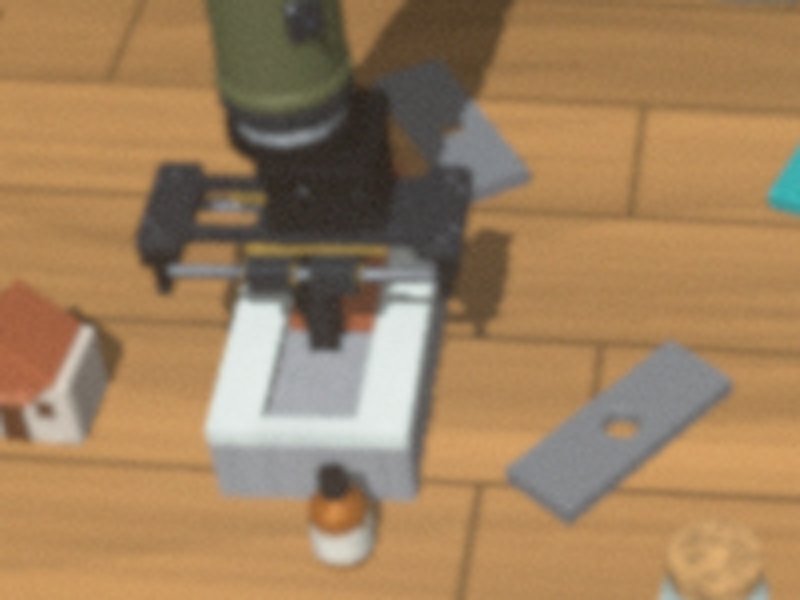

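The scene crop shows the fingers in the groove against the tile's rear edge (crop row ~330). The plinth's rear top edge is at row ~442.

```bash
python3 - <<'E'
from h import *
c=cam("scene")
for n,u,v,z in[("tile rear bottom L",295,331,.048),("tile rear bottom R",368,331,.048),("wall top L",262,415,.06),("wall top R",356,417,.06),("outer rear L",208,440,.06),("outer rear R",415,444,.06)]: print(n,np.round(pt(c,140+u/4,170+v/4,z),4))
f=cv2.cvtColor(c["frame"],cv2.COLOR_RGB2HSV)
for u in (140+295//4,140+366//4): print([tuple(f[v,u]) for v in range(244,258)])
E
```

```text
tile rear bottom L [ 0.5517 -0.2669  0.048 ]
tile rear bottom R [ 0.5485 -0.221   0.048 ]
wall top L [ 0.6347 -0.2684  0.06  ]
wall top R [ 0.6323 -0.2121  0.06  ]
outer rear L [ 0.6567 -0.2961  0.06  ]
outer rear R [ 0.6512 -0.1737  0.06  ]
[(np.uint8(20), np.uint8(30), np.uint8(77)), (np.uint8(8), np.uint8(43), np.uint8(88)), (np.uint8(12), np.uint8(62), np.uint8(95)), (np.uint8(13), np.uint8(84), np.uint8(100)), (np.uint8(10), np.uint8(110), np.uint8(123)), (np.uint8(8), np.uint8(126), np.uint8(144)), (np.uint8(9), np.uint8(123), np.uint8(159)), (np.uint8(8), np.uint8(102), np.uint8(160)), (np.uint8(9), np.uint8(55), np.uint8(161)), (np.uint8(176), np.uint8(11), np.uint8(163)), (np.uint8(110), np.uint8(5), np.uint8(166)), (np.uint8(110), np.uint8(9), np.uint8(170)), (np.uint8(107), np.uint8(13), np.uint8(171)), (np.uint8(103), np.uint8(10), np.uint8(174))]
[(np.uint8(9), np.uint8(121), np.uint8(101)), (np.uint8(10), np.uint8(123), np.uint8(104)), (np.uint8(9), np.uint8(126), np.uint8(103)), (np.uint8(9), np.uint8(129), np.uint8(107)), (np.uint8(9), np.uint8(138), np.uint8(129)), (np.uint8(10), np.uint8(147), np.uint8(158)), (np.uint8(9), np.uint8(140), np.uint8(169)), (np.uint8(9), np.uint8(130), np.uint8(167)), (np.uint8(8), np.uint8(92), np.uint8(167)), (np.uint8(6), np.uint8(39), np.uint8(164)), (np.uint8(150), np.uint8(6), np.uint8(169)), (np.uint8(83), np.uint8(6), np.uint8(174)), (np.uint8(107), np.uint8(10), np.uint8(179)), (np.uint8(110), np.uint8(8), np.uint8(181))]
```

The tile's rear end is at about x=0.5515, so the overhang is about 22 mm. I'll push another 34 mm to reach about 56 mm.

```bash
python3 -m creep '{"translation":[[-0.05,0,0],[-0.06,0,0],[-0.06,0,0],[-0.06,0,0],[-0.06,0,0]],"turn":[[0,0,0],[0,0,0],[0,0,0],[0,0,0],[0,0,0]],"grip":[0,0,0,0,0]}'; python3 -m creep '{"translation":[[-0.06,0,0],[-0.05,0,0],[-0.03,0,0],[0,0,0],[0,0,0]],"turn":[[0,0,0],[0,0,0],[0,0,0],[0,0,0],[0,0,0]],"grip":[0,0,0,0,0]}'
```

```text
time_s: 4.9
tool_pos: [0.5392, -0.2456, 0.0526]
tool_rot: [180.0, -0.4, 2.3]
force: [0.7, 0.1, -0.5]
grip_width: 0.0007
grasp_force: 0.3
time_s: 5.52
tool_pos: [0.5282, -0.2461, 0.0524]
tool_rot: [180.0, -0.3, 2.3]
force: [-0.4, -0.2, 0.3]
grip_width: 0.0003
grasp_force: 0.0
```

```bash
python3 -m creep '{"translation":[[0.08,0,0],[0,0,-0.4],[0,0,-0.6],[0,0,-0.6],[0,-0.5,-0.2]],"turn":[[0,0,0],[0,0,0],[0,0,0],[0,0,0],[0,0,0]],"grip":[0,0,0,0,0]}'; python3 -m creep '{"translation":[[0,-0.6,0],[0,-0.6,0],[0,-0.6,0],[0,-0.6,0],[0,0,0]],"turn":[[0,0,0],[0,0,0],[0,0,0],[0,0,0],[0,0,0]],"grip":[1,1,1,1,1]}'; python3 tile.py
```

```text
time_s: 6.15
tool_pos: [0.5339, -0.2095, 0.2]
tool_rot: [179.8, -0.7, 2.0]
force: [0.8, 0.4, -0.3]
grip_width: 0.0005
grasp_force: 0.0
time_s: 6.78
tool_pos: [0.5246, -0.0085, 0.197]
tool_rot: [-179.9, -0.4, 2.8]
force: [-0.2, -0.5, 0.4]
grip_width: 0.0431
grasp_force: 0.0
tile xmin [0.3649351  0.36635969] y -0.27992261683175346 -0.2194726910805978 plinth front [0.42613028 0.4290106 ] rear 0.6471102970328997
```

```bash
python3 go.py 0.410 -0.249 0.197 2.2
```

```text
turn [ 0.0001 -0.0022  0.0022] shift [-1.547e+00  2.908e+00 -2.000e-03] F [-0.7 -0.6  0.2]
```

```bash
python3 -m creep '{"translation":[[-0.31,0.58,0],[-0.31,0.58,0],[-0.31,0.58,0],[-0.31,0.58,0],[-0.31,0.58,0]],"turn":[[0,-0.002,0.002],[0,0,0],[0,0,0],[0,0,0],[0,0,0]],"grip":[1,1,1,1,1]}'; python3 -m creep '{"translation":[[0,0,0]],"turn":[[0,0,0]],"grip":[1]}'|head -2; python3 go.py 0.410 -0.249 0.035 2.2; python3 - <<'E'
from h import *
cam("wrist","pics/w2.png")
E
```

```text
time_s: 7.45
tool_pos: [0.4073, -0.2534, 0.1965]
tool_rot: [179.9, -0.0, 1.8]
force: [0.3, -0.5, -0.2]
grip_width: 0.0862
grasp_force: 0.0
time_s: 7.58
tool_pos: [0.4056, -0.2561, 0.1962]
turn [ 0.0004  0.0004 -0.0048] shift [ 0.059 -0.087  2.015] F [ 0.4  1.1 -0.1]
```

View pics/w2.png

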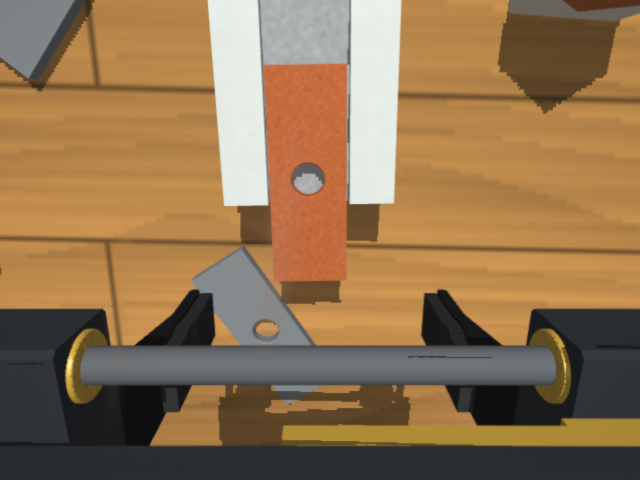

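The wrist view shows the tile overhanging, with its front edge at row 280 (u 275–346), its hole at (308,179) and the plinth's front edge at row ~205. A grey tile lies on the table below it, with plenty of clearance.

```bash
python3 - <<'E'
from h import *
c=cam("wrist")
for n,u,v in[("front L",275,281),("front R",346,280),("hole",308,179),("rear L",264,65),("rear R",347,64),("pl L",246,206),("pl R",372,204),("mid L at edge",269.5,206),("mid R at edge",346.5,205)]: print(n,np.round(pt(c,u,v,.06),4))
E
python3 go.py 0.410 -0.249 0.1 2.2
```

```text
front L [ 0.3677 -0.2226  0.06  ]
front R [ 0.37   -0.2756  0.06  ]
hole [ 0.4445 -0.2457  0.06  ]
rear L [ 0.5173 -0.2157  0.06  ]
rear R [ 0.5193 -0.2693  0.06  ]
pl L [ 0.4242 -0.2021  0.06  ]
pl R [ 0.4281 -0.2914  0.06  ]
mid L at edge [ 0.4246 -0.2188  0.06  ]
mid R at edge [ 0.4269 -0.2733  0.06  ]
turn [-0.0001 -0.     -0.0023] shift [ 0.022 -0.028  1.203] F [0.4 0.2 0.7]
```

```bash
python3 -m creep '{"translation":[[0.02,-0.04,0.4],[0,0,0.5],[0,0,0.3],[0,0,0],[0,0,0]],"turn":[[0,0,-0.002],[0,0,0],[0,0,0],[0,0,0],[0,0,0]],"grip":[1,1,1,1,1]}'; python3 go.py 0.409 -0.2475 0.035 2.3
```

```text
time_s: 8.3
tool_pos: [0.4114, -0.2468, 0.1014]
tool_rot: [180.0, -0.1, 2.4]
force: [-0.0, -0.6, 0.3]
grip_width: 0.0869
grasp_force: 0.0
turn [ 0.0003 -0.0005  0.0005] shift [-0.03   0.007  0.83 ] F [-0.  -0.6  0.3]
```

```bash
python3 -m creep '{"translation":[[-0.03,0.01,0.3],[0,0,0.3],[0,0,0.22],[0,0,0],[0,0,0]],"turn":[[0,0,0],[0,0,0],[0,0,0],[0,0,0],[0,0,0]],"grip":[1,1,1,1,1]}'; python3 go.py 0.409 -0.2475 0.035 2.3
```

```text
time_s: 8.93
tool_pos: [0.4091, -0.2485, 0.0362]
tool_rot: [179.9, -0.1, 2.3]
force: [-0.4, -0.0, 0.3]
grip_width: 0.0872
grasp_force: 0.0
turn [ 0.0005 -0.0007  0.0002] shift [-0.    -0.012  0.015] F [-0.4 -0.   0.3]
```

```bash
python3 -m creep '{"translation":[[0,-0.01,0.01],[0,0,0],[0,0,0],[0,0,0],[0,0,0]],"turn":[[0,0,0],[0,0,0],[0,0,0],[0,0,0],[0,0,0]],"grip":[0.66,0.66,0.66,0.5,0.5]}' 10; python3 -m creep '{"translation":[[0,0,0],[0,0,0],[0,0,0]],"turn":[[0,0,0],[0,0,0],[0,0,0]],"grip":[0.4,0.4,0.4]}' 50
```

```text
time_s: 9.55
tool_pos: [0.4078, -0.2474, 0.034]
tool_rot: [180.0, -0.0, 2.3]
force: [0.2, -0.6, 1.1]
grip_width: 0.0542
grasp_force: 9.9
time_s: 9.93
tool_pos: [0.4078, -0.2474, 0.034]
tool_rot: [180.0, -0.0, 2.3]
force: [-0.7, -0.9, 1.9]
grip_width: 0.0534
grasp_force: 49.8
```

Gripped at 54 mm. I'll lift slowly.

```bash
python3 -m creep '{"translation":[[0,0,-0.1],[0,0,-0.15],[0,0,-0.2],[0,0,-0.3],[0,0,-0.4]],"turn":[[0,0,0],[0,0,0],[0,0,0],[0,0,0],[0,0,0]],"grip":[0.4,0.4,0.4,0.4,0.4]}'; python3 -m creep '{"translation":[[0,0,-0.4],[0,0,-0.4],[0,0,-0.2],[0,0,0]],"turn":[[0,0,0],[0,0,0],[0,0,0],[0,0,0]],"grip":[0.4,0.4,0.4,0.4]}';  python3 - <<'E'
from h import *
c=cam("wrist","pics/w3.png")
E
```

```text
time_s: 10.55
tool_pos: [0.4075, -0.2461, 0.1271]
tool_rot: [-179.9, 0.0, 2.4]
force: [0.4, 0.2, -1.0]
grip_width: 0.0534
grasp_force: 49.8
time_s: 11.05
tool_pos: [0.4085, -0.2471, 0.2071]
tool_rot: [179.9, -0.1, 2.3]
force: [-0.3, -0.6, -2.4]
grip_width: 0.0534
grasp_force: 49.8
```

View pics/w3.png

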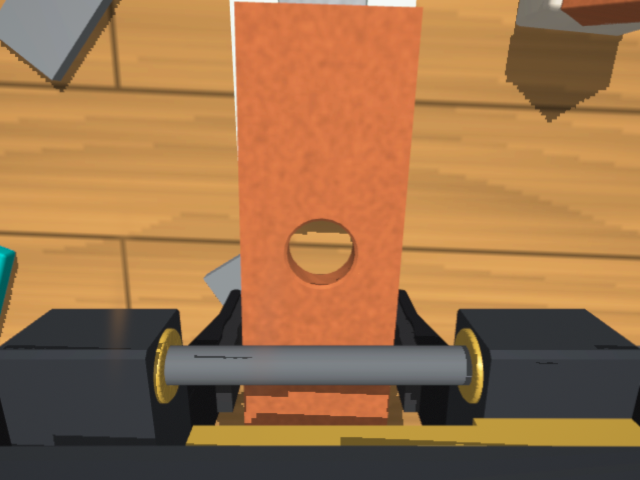

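The tile is held, with its hole at (321,251). I'll measure tilt and hole offset in the tool frame.

```bash
cat > hold.py <<'E'
from m import *
from scipy.spatial.transform import Rotation as Ro
c=cam("wrist"); o=env.get_obs(); R0=Ro.from_euler("xyz",o["tool_rot"],degrees=True)
hsv=cv2.cvtColor(c["frame"],cv2.COLOR_RGB2HSV); red=cv2.inRange(hsv,(0,110,110),(14,255,255)); red[295:]=0; red[:,:225]=0; red[:,425:]=0
P=np.array([pt(c,u,v) for v,u in np.argwhere(cv2.erode(red,np.ones((7,7))))[::40]])
P=R0.inv().apply(P-o["tool_pos"])
A=np.c_[P[:,:2],np.ones(len(P))]; k=np.linalg.lstsq(A,P[:,2],rcond=None)[0]
print("n",len(P),"tool-frame slopes deg x,y:",np.degrees(np.arctan(k[:2])),"z at x=0:",k[2],"resid",np.std(A@k-P[:,2]))
cs,h=cv2.findContours(red,cv2.RETR_CCOMP,cv2.CHAIN_APPROX_NONE)
hol=max([q for q,hh in zip(cs,h[0]) if hh[3]>=0],key=cv2.contourArea)
# upper rim: ray-cast each hole contour pixel on the plane of the top face, keep those fitting a circle of r=11.5
Q=[]
for p in hol:
    a=pt(c,*p[0],0.); b=pt(c,*p[0],.3); a,b=R0.inv().apply(np.array([a,b])-o["tool_pos"])
    d=b-a; s=(k[2]+k[0]*a[0]+k[1]*a[1]-a[2])/(d[2]-k[0]*d[0]-k[1]*d[1]); Q.append(a+s*d)
Q=np.array(Q)[:,:2].astype(np.float32)*1000; print("hole in tool frame mm",cv2.minEnclosingCircle(Q),Q.min(0),Q.max(0))
E
python3 hold.py
```

```text
n 1104 tool-frame slopes deg x,y: [-0.25276882 -0.07184387] z at x=0: -0.026601131006098868 resid 0.005861477987990931
hole in tool frame mm ((38.42350769042969, 1.3975918292999268), 10.728438377380371) [28.225388 -9.144031] [47.080994 11.919397]
```

```bash
python3 go.py 0.526 0.2037 0.215 2.3
```

```text
turn [-0.0003  0.0005  0.0002] shift [ 1.709 -5.565 -0.126] F [ 0.5 -0.6 -1.4]
```

```bash
python3 -m creep '{"translation":[[0.09,-0.28,-0.04],[0.17,-0.56,-0.03],[0.17,-0.56,-0.03],[0.17,-0.56,-0.03],[0.17,-0.56,0]],"turn":[[0,0,0],[0,0,0],[0,0,0],[0,0,0],[0,0,0]],"grip":[0.4,0.4,0.4,0.4,0.4]}' | tail -5; python3 -m creep '{"translation":[[0.17,-0.56,0],[0.17,-0.56,0],[0.17,-0.56,0],[0.17,-0.56,0],[0.17,-0.5,0]],"turn":[[0,0,0],[0,0,0],[0,0,0],[0,0,0],[0,0,0]],"grip":[0.4,0.4,0.4,0.4,0.4]}' | tail -5; python3 -m creep '{"translation":[[0.09,-0.3,0],[0,0,0],[0,0,0]],"turn":[[0,0,0],[0,0,0],[0,0,0]],"grip":[0.4,0.4,0.4]}'; python3 go.py 0.526 0.2037 0.215 2.3;  python3 hold.py;python3 - <<'E'
from h import *
c=cam("wrist","pics/w4.png")
E
```

```text
tool_pos: [0.4606, -0.0416, 0.2149]
tool_rot: [-180.0, 0.1, 2.3]
force: [1.0, 0.3, -0.9]
grip_width: 0.0534
grasp_force: 49.8
tool_pos: [0.5195, 0.1801, 0.2147]
tool_rot: [-180.0, 0.2, 2.4]
force: [-0.0, 1.1, -1.8]
grip_width: 0.0537
grasp_force: 49.8
time_s: 12.78
tool_pos: [0.5259, 0.2016, 0.215]
tool_rot: [179.9, 0.1, 2.3]
force: [0.3, -0.6, -1.9]
grip_width: 0.0534
grasp_force: 49.8
turn [ 0.0004  0.0008 -0.0001] shift [ 0.002 -0.027  0.   ] F [ 0.3 -0.6 -1.9]
n 1145 tool-frame slopes deg x,y: [-10.53412901  -2.82712781] z at x=0: -0.00883869320617843 resid 0.028455873758160857
hole in tool frame mm ((33.61224365234375, 1.4795303344726562), 11.888324737548828) [ 22.918135 -10.166663] [44.801315 12.985141]
```

View pics/w4.png

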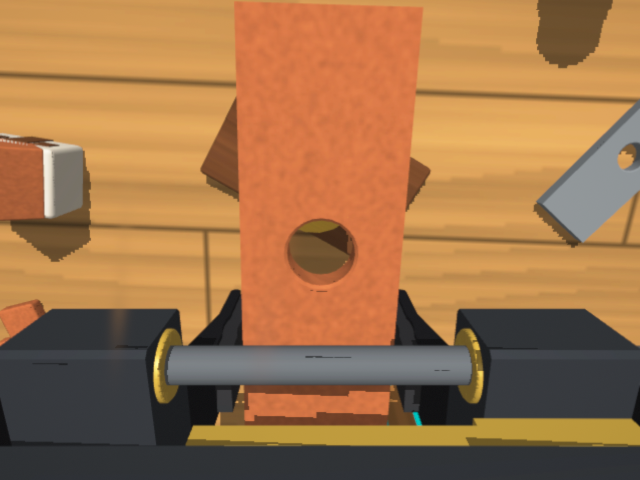

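The wrist view shows the hold unchanged, with the hole at (321,251). The collar and foot are visible through it, but the post is hidden by the oblique view. I'll lower to just above the post and compare tile and collar in the scene camera.

```bash
python3 -m creep '{"translation":[[0,-0.02,0.2],[0,0,0.35],[0,0,0.25],[0,0,0.05],[0,0,0]],"turn":[[0,0.001,0],[0,0,0],[0,0,0],[0,0,0],[0,0,0]],"grip":[0.4,0.4,0.4,0.4,0.4]}'; python3 go.py 0.526 0.2037 0.145 2.3; python3 - <<'E'
from h import *
c=cam("scene"); cv2.imwrite("pics/s2.png",cv2.resize(c["frame"][180:310,330:490],None,fx=5,fy=5,interpolation=cv2.INTER_CUBIC)[:600,:,::-1])
E
```

```text
time_s: 13.5
tool_pos: [0.5267, 0.2045, 0.1484]
tool_rot: [-180.0, -0.2, 2.3]
force: [-0.2, 0.1, -0.7]
grip_width: 0.0529
grasp_force: 49.8
turn [-0.     -0.001   0.0001] shift [-0.009  0.01   0.042] F [-0.2  0.1 -0.7]
```

View pics/s2.png

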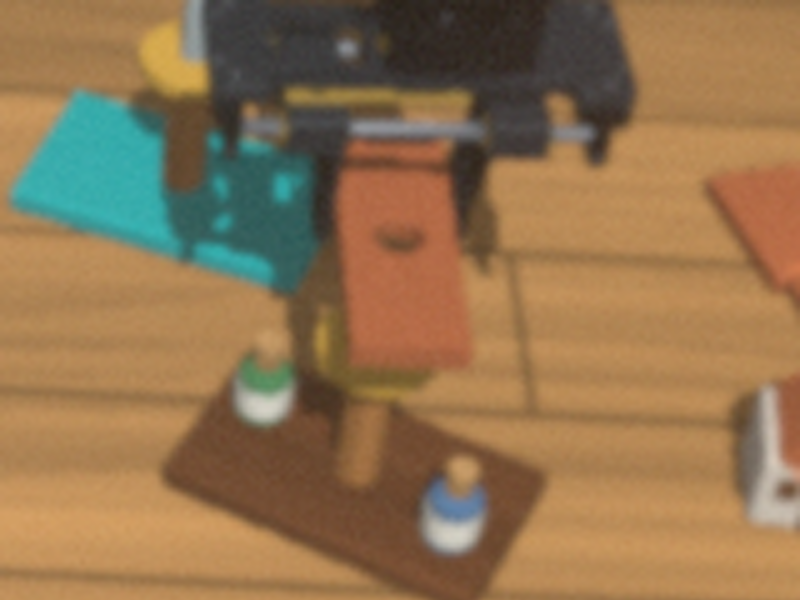

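The scene crop shows the tile just above the stand: hole at crop (400,237), far end at row ~360, collar just visible below. Next I'll compare it with the collar and post in the same camera.

```bash
python3 - <<'E'
from m import *
c=cam("scene"); f0=cv2.imread("pics/scene0.png")[:,:,::-1].copy()
hsv=cv2.cvtColor(f0,cv2.COLOR_RGB2HSV); br=cv2.inRange(hsv,(15,130,130),(28,255,255))
for k in comps(br,(385,225,430,270),30):
    P=np.array([pt(c,*p[0],.105)[:2] for p in k],np.float32)*1000; print("collar",cv2.boundingRect(k),P.min(0),P.max(0),cv2.minEnclosingCircle(P))
g=f0[225:262,393:418]; cv2.imwrite("/tmp/g.png",g)
zt=env.get_obs()["tool_pos"][2]+.0265
f=c["frame"].astype(float); sub=f[215:240,396:424]
hv=cv2.cvtColor(c["frame"],cv2.COLOR_RGB2HSV)[:,:,2].astype(float)
roi=hv[222:233,402:419]; base=np.median(hv[215:245,402:419]); w=np.clip(base-15-roi,0,None); ys,xs=np.mgrid[222:233,402:419]
u,v=(w*xs).sum()/w.sum(),(w*ys).sum()/w.sum(); print("hole dark centroid",u,v,pt(c,u,v,zt),"extent",xs[w>0].min(),xs[w>0].max(),ys[w>0].min(),ys[w>0].max())
for n,a,b in[("far L",351,362),("far R",469,360)]: print(n,pt(c,330+a/5,180+b/5,zt-.003))
red=cv2.inRange(cv2.cvtColor(c["frame"],cv2.COLOR_RGB2HSV),(0,110,90),(13,255,255))
for v in range(232,250,4):
    r=np.flatnonzero(red[v,390:430])+390; print("row",v,r.min(),r.max(),"mid",pt(c,(r.min()+r.max())/2,v,zt)[:2])
E
```

```text
collar (385, 225, 45, 45) [473.25314 156.08076] [630.7122  270.22498] ((551.982666015625, 229.0828857421875), 88.83146667480469)
hole dark centroid 409.66722408026754 227.7784280936455 [0.56622952 0.20541119 0.17568265] extent 405 415 225 230
far L [0.64505953 0.17946908 0.17268265]
far R [0.6403407  0.23180813 0.17268265]
row 232 397 422 mid [0.58064095 0.2040104 ]
row 236 398 422 mid [0.59395964 0.20420791]
row 240 398 423 mid [0.60706257 0.20440491]
row 244 399 423 mid [0.61995547 0.20460143]
row 248 400 424 mid [0.63256921 0.20590941]
```

```bash
python3 - <<'E'
from h import *
c=cam("scene"); f0=cv2.imread("pics/scene0.png")
# post: bluish-grey pixels above the collar; project the expected axis for comparison
K,D=np.array(c["K"]),np.array(c["D"],float)
for z in(.105,.125,.145):print(z,cv2.projectPoints(np.array([[.562,.2045,z]]),np.array(c["rvec"],float),np.array(c["tvec"],float),K,D)[0].ravel())
hsv=cv2.cvtColor(f0,cv2.COLOR_BGR2HSV)
for v in range(235,252):
    s=hsv[v,395:416]; x=[395+i for i in range(21) if s[i,1]<70]; print(v,x[0] if x else None,x[-1] if x else None)
E
```

```text
0.105 [405.29552086 248.42147632]
0.125 [406.35710801 242.40042402]
0.145 [407.43987524 236.24382278]
235 406 408
236 406 409
237 405 409
238 404 410
239 404 410
240 404 410
241 404 409
242 404 409
243 403 409
244 403 409
245 403 408
246 403 408
247 403 408
248 403 408
249 404 407
250 None None
251 None None
```

```bash
python3 -m creep '{"translation":[[-0.025,0.0,0.05],[0,0,0.08],[0,0,0.08],[0,0,0.06],[0,0,0]],"turn":[[0,-0.001,0],[0,0,0],[0,0,0],[0,0,0],[0,0,0]],"grip":[0.4,0.4,0.4,0.4,0.4]}'; python3 go.py 0.5245 0.204 0.091 2.3
```

```text
time_s: 14.28
tool_pos: [0.5242, 0.2042, 0.126]
tool_rot: [180.0, 0.1, 2.3]
force: [0.2, -0.7, -1.9]
grip_width: 0.0533
grasp_force: 49.8
turn [0.0001 0.0004 0.0001] shift [0.003 0.003 0.438] F [ 0.2 -0.7 -1.9]
```

```bash
python3 -m creep '{"translation":[[0,0,0.05],[0,0,0.05],[0,0,0.03],[0,0,0]],"turn":[[0,0,0],[0,0,0],[0,0,0],[0,0,0]],"grip":[0.4,0.4,0.4,0.4]}'; python3 - <<'E'
from h import *
for n in("wrist","scene"):
    c=cam(n); f=c["frame"]
    a=f[205:300,270:370] if n=="wrist" else f[200:295,360:460]
    a=cv2.resize(a,None,fx=4,fy=4,interpolation=cv2.INTER_CUBIC); im=a if n=="wrist" else np.hstack([im,a])
cv2.imwrite("pics/thread.png",im[:,:,::-1])
E
```

```text
time_s: 14.78
tool_pos: [0.5244, 0.2043, 0.116]
tool_rot: [180.0, 0.0, 2.3]
force: [0.8, 0.1, -1.3]
grip_width: 0.0535
grasp_force: 49.8
```

View pics/thread.png

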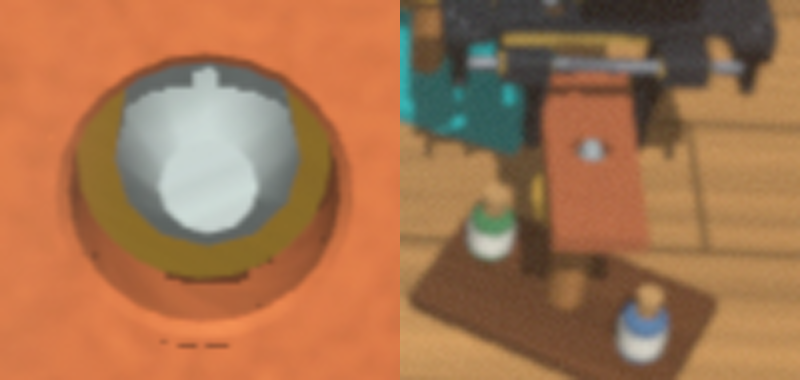

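The post is threaded and centred: in the wrist crop the tip is at (208,187) and the hole centre at about (205,190). I'll lower gently to contact.

```bash
python3 -m creep '{"translation":[[0,0,0.06],[0,0,0.08],[0,0,0.07],[0,0,0.04],[0,0,0]],"turn":[[0,0,0],[0,0,0],[0,0,0],[0,0,0],[0,0,0]],"grip":[0.4,0.4,0.4,0.4,0.4]}'; python3 -m creep '{"translation":[[0,0,0.01],[0,0,0.01],[0,0,0.01],[0,0,0]],"turn":[[0,0,0],[0,0,0],[0,0,0],[0,0,0]],"grip":[0.4,0.4,0.4,0.4]}'
```

```text
time_s: 15.5
tool_pos: [0.5243, 0.2044, 0.0959]
tool_rot: [180.0, 0.0, 2.3]
force: [0.2, -0.2, -1.8]
grip_width: 0.0535
grasp_force: 49.8
time_s: 16.0
tool_pos: [0.5246, 0.2043, 0.0938]
tool_rot: [180.0, 0.0, 2.3]
force: [0.1, 1.1, -2.0]
grip_width: 0.0535
grasp_force: 49.8
```

```bash
python3 -m creep '{"translation":[[0,0,0.01],[0,0,0.01],[0,0,0.01],[0,0,0]],"turn":[[0,0,0],[0,0,0],[0,0,0],[0,0,0]],"grip":[0.4,0.4,0.4,0.4]}'|sed -n '2p;4p'; python3 -m creep '{"translation":[[0,0,0.005],[0,0,0.005],[0,0,0]],"turn":[[0,0,0],[0,0,0],[0,0,0]],"grip":[0.4,0.4,0.4]}'|sed -n '2p;4p'
```

```text
tool_pos: [0.5245, 0.2044, 0.0914]
force: [0.0, 0.4, -1.3]
tool_pos: [0.5246, 0.2044, 0.0911]
force: [-1.9, -1.3, 4.7]
```

Contact: the force went from -1.3 to +4.7 N. I'll let go gently.

```bash
python3 -m creep '{"translation":[[0,0,0],[0,0,0]],"turn":[[0,0,0],[0,0,0]],"grip":[0.4,0.4]}' 10 | tail -3; python3 -m creep '{"translation":[[0,0,0],[0,0,0],[0,0,0],[0,0,0],[0,0,0]],"turn":[[0,0,0],[0,0,0],[0,0,0],[0,0,0],[0,0,0]],"grip":[0.66,0.75,0.9,1,1]}'
```

```text
force: [-2.3, -1.5, 4.1]
grip_width: 0.0537
grasp_force: 10.0
time_s: 17.75
tool_pos: [0.5246, 0.2044, 0.0906]
tool_rot: [180.0, -0.0, 2.3]
force: [0.2, -0.5, -0.1]
grip_width: 0.0842
grasp_force: 0.0
```

Retreat straight up, then check.

```bash
python3 -m creep '{"translation":[[0,0,-0.2],[0,0,-0.4],[0,0,-0.5],[0,0,-0.5],[0,0,0]],"turn":[[0,0,0],[0,0,0],[0,0,0],[0,0,0],[0,0,0]],"grip":[1,1,1,1,1]}'; python3 -m creep '{"translation":[[0,0.6,-0.1],[0,0.6,-0.1],[0,0.6,0],[0,0.6,0],[0,0,0]],"turn":[[0,0,0],[0,0,0],[0,0,0],[0,0,0],[0,0,0]],"grip":[1,1,1,1,1]}'|tail -5; python3 - <<'E'
from h import *
t=cam("top"); s=cam("scene"); a=t["frame"][170:290,190:310]; b=s["frame"][170:290,330:450]
cv2.imwrite("pics/final.png",np.hstack([cv2.resize(x,(400,400),interpolation=cv2.INTER_CUBIC) for x in(a,b)])[:,:,::-1])
hsv=cv2.cvtColor(t["frame"],cv2.COLOR_RGB2HSV); red=cv2.inRange(hsv,(0,110,90),(14,255,255)); m=np.zeros_like(red); m[190:260,220:275]=red[190:260,220:275]
P=np.array([pt(t,u,v) for v,u in np.argwhere(cv2.erode(m,np.ones((3,3))))]); P=P[np.abs(P[:,2]-.117)<.03]
k=np.linalg.lstsq(np.c_[P[:,:2]-P[:,:2].mean(0),np.ones(len(P))],P[:,2],rcond=None)[0]; print(len(P),"slopes",np.degrees(k[:2]),"z",k[2])
E
```

```text
time_s: 18.38
tool_pos: [0.5266, 0.2059, 0.2235]
tool_rot: [-179.9, -0.4, 2.3]
force: [-0.1, -0.3, -0.3]
grip_width: 0.0872
grasp_force: 0.0
tool_pos: [0.5321, 0.0071, 0.2342]
tool_rot: [179.9, 0.1, 1.8]
force: [-0.6, 0.1, 0.7]
grip_width: 0.0872
grasp_force: 0.0
1020 slopes [ 0.16073396 -0.93804522] z 0.11700490811466115
```

View pics/final.png

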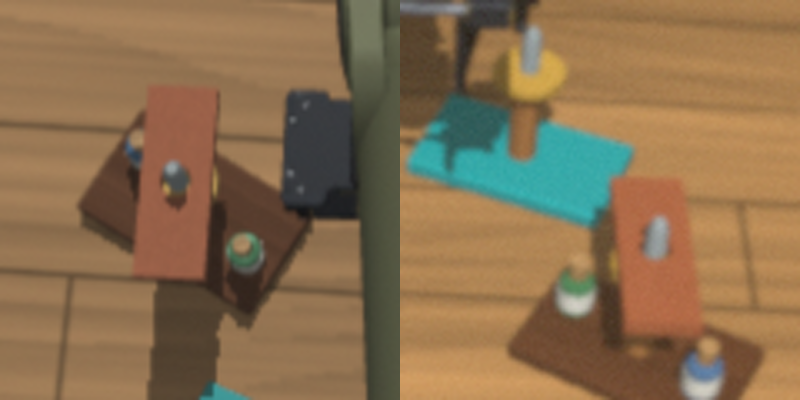

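The post comes up through the tile's hole in both halves of the picture, at (175,175) and (657,238). The tile lies flat with its top at 0.117 m, and the vials next to it are standing. I'll hand it in.

```bash
python3 -c "
from cell import env
print(env.sign_off())"
```

```text
the job is handed in; nothing more can be done
None
```

The terracotta tile lies flat on the brass collar of the wooden stand with the post through its hole; the gripper has let go and is clear, and I handed the job in at about 19 s of the 61 s allowed.

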